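# Roll, seat and press a lens barrel in a V-mount

### The arm

A 7-joint arm with a two-finger parallel gripper is mounted at the origin on a cart in front of the work surface, level with it; the furniture and walls round the work are solid. World frame = base frame: x ahead of the robot, y to its left, z up, the work surface at z = 0. Lengths are in m, angles in rad, forces in N, time in s.
With the tool pointing down it reaches from about 0.35 to 0.775 m from the base axis. Payload 3.1 kg.
Tool frame: the origin (TCP) lies between the finger pads; the fingertips stand r.tips_ahead ahead of it and the grasp point (between the pads) lies 8 mm behind it (r.tips_ahead is the distance from the TCP to the fingertips, in m); z points along the fingers, y is the line along which they close (so a half turn about z gives the same grasp; the last joint's range is limited). The gripper opens to 85 mm and grips with 20 to 120 N. Pads are 22 mm wide; open, the fingers measure 114 mm over their backs; the gripper's body (76 mm by 85 mm) begins 54 mm behind the grasp point. The pads swing forward as they close: fully open they stand 13 mm farther back than shut.
Start: joints at [-1.238, 0.311, 0.014, 1.512, -0.004, 1.319, -0.027], TCP at [0.201, 0.512, 0.242] pointing down, gripper open.
Joint ranges: [-2.7, 2.7], [-0.3, 1.91], [-1.27, 1.3], [0.12, 2.57], [-1.44, 4.58], [0.2, 2.03], [-3.05, 3.05]. Speed limits (rad/s): [2.79, 2.79, 3.14, 3.14, 3.14, 3.14, 3.14].

### API

Orientations are given as [roll, pitch, yaw] about the fixed x, y, z axes, in that order (R = Rz(yaw) Ry(pitch) Rx(roll)).
In Python, from station import r gives the robot as it stands.
- The arm moves only by the tool step_arm, never from a script. Its argument "targets" is a list of rows, each a list of 6 numbers: the shift along the tool's x, y, z in cm, then the turn, a rotation vector about the tool's x, y, z in rad. In form: [[dx, dy, dz, ax, ay, az], ...]. A call has 1 to 10 rows; each row shifts and turns the commanded pose from where the row before left it, along the tool's axes as they then stand; what a row does not reach is not made up. A row lasts 1/8 s, in which the tool goes at most 62.5 mm and 10.7 degrees, less where a joint would pass 70% of its speed; a pose out of reach is approached as far as the arm can. A call is refused whole if a number of a shift passes 6.25 or a number of a turn 0.188, either way. A call with a gripper value outside its range is refused whole. "fingers" is the finger opening in cm, from 0 to 8.54, set as the call begins (left out, the last holds). The fingers move at their own pace and stop on an object; the grip force is fixed at half the most. Time passes only in rows, so rows that do not move let the fingers close. It gives the time, the measured TCP pose, the force, the opening and the grip force at its end, in the units of the state.
- r.sense(): the state, without advancing time (a new reading comes with each control period).
- r.camera(name): name is "scene" or "top" or "wrist"; returns a dict with "frame" (480x640x3 uint8, red, green, blue), "z_map" (480x640 float32, m along the optical axis (not along the pixel's ray), 0 where there is no reading), "fx", "fy", "cx", "cy" (pixels), "origin" and "attitude" of the camera in the world; the wrist camera has in their place "mount" (4x4, takes a point from camera to tool coordinates, whose origin is the TCP and whose axes are the flange's). Camera axes: x right, y up, looking along -z (the intrinsics and any distortion apply to the point x, -y, -z); pixel columns grow to the right and rows downward; lengths in m; the calibration is good to about 2 mm. A picture is of the moment at which its call begins: read the wrist's pose just before it.
- r.finish_job(): hands the job in; it is judged then, once.
The state is a dict: "clock": time; "joint_pos": joint angles; "dq": joint speeds; "effort": joint torques, N m; "tool_pos": TCP position; "tool_rot": TCP orientation; "contact_force": force on the tool from outside, world axes, zero at the start; "moment": the same for the moment, N m; "grip_width": finger opening in m; "finger_force": force on a finger pad.
Only numpy, scipy, OpenCV 4.12 (cv2) and the standard library are available. Lean on these libraries where they do the work, as an engineer would, in place of code of your own. Each camera call takes 0.05 s, during which the arm holds its last target. There are 200 camera calls.

### The job

Roll the blue lens barrel along the bench until its white index line is on top, then pick it up and lay it along the groove of the V-mount, centred between the two saddles and with the white line still on top. Press it straight down with some 10 N, without pushing it sideways, so that it bears firmly on both brass faces, and finish while still holding it pressed like that; leave the other things on the bench alone.

Things in the scene. Friction and masses are not known exactly. Their poses are not given: they have to be found in the camera images.
- barrel: Blue lens barrel, diameter 32, length 110 mm, 0.12-0.2 kg, loose, lying on the bench at any heading. Origin at its middle on the axis; x along the axis, z from the axis out through the white line (4.5 mm wide, lengthwise), which starts facing sideways, about 75 degrees from the top. Rolls without slipping if pressed lightly on top and dragged sideways. Either way round fits the mount.
- v_mount: Fixed mount: black base plate 130x90x10 mm, two aluminium saddles 20 long, 60 wide, tops 49 mm above bench, centred 40 mm either side of the middle; gap of 58 mm between them, open down to the plate. Each has a 90 degree V, vertex 29 mm above bench. Origin on the bench under the middle; x along groove, y across, z up. Seated barrel: axis 52, top 68 mm above bench, ends 5 mm past saddles.
- v_face_a: The brass 45 degree faces on the mount's +y side of the groove (one on each saddle), fixed; frame as the mount's.
- v_face_b: The brass 45 degree faces on the mount's -y side of the groove, fixed; frame as the mount's. Finger friction can push the barrel sideways while pressing, which unloads one side's faces and overloads the other's: ease the sideways force off.
- objective_case: Bystander: white round case with black screw cap, diameter 39 mm, 55 mm high; origin at the centre of its underside.
- spare_eyepiece: Bystander: black and white eyepiece, diameter 37 mm, 42 mm high; origin at the centre of its underside.
- culture_dish: Bystander: covered round dish, diameter 60 mm, 14 mm high; origin at the centre of its underside.
- glass_box: Bystander: small white box with a pale blue lid, 31 x 41 x 18 mm; origin at the centre of its underside.
Not all that is in view belongs to the job. Of the things shaped like the barrel, the blue one is meant.

How it is judged:
By the outcome, as a careful person would: the job done as asked, in the order asked, and still so for the second after the job is handed in, while the arm keeps its last pose, push and grip.
It also fails if it takes over 69 s, if anything falls off the work surface, if the arm or the gripper's body presses on something with over 40 N, if the wrist force passes 120 N, or if a joint passes its speed limit or range.

## Working session

There is one attempt and no reset: what is moved stays moved. The work goes in short steps, Python scripts to look and compute and a tool call to move; the robot and the scene stay as the last step left them, time stands still between calls to the robot, and variables do not carry over. Pictures are saved under pics/ and viewed, at most 10 in all, crops included, and the job is handed in when it is done.

Besides the shell and the picture viewer there is one more tool, called after ">>>" by a JSON object that holds its "op" and its "data". step_arm: Moves the arm, as the interface text tells. Its arguments: {"type":"object","properties":{"targets":{"type":"array"},"fingers":{"type":"number"}},"required":["targets"]}

```bash
ls; mkdir -p pics; cat > h.py <<'E'
import numpy as np, cv2
from scipy.spatial.transform import Rotation as R
from station import r
def snap(name,fn):
    s=r.sense(); c=r.camera(name)
    if fn: cv2.imwrite('pics/'+fn,cv2.cvtColor(c['frame'],cv2.COLOR_RGB2BGR))
    return s,c
def pts(c,s=None):
    "world point map HxWx3"
    v,u=np.mgrid[:480,:640]; z=c['z_map']
    P=np.stack([(u-c['cx'])/c['fx']*z,-(v-c['cy'])/c['fy']*z,-z],-1)
    if 'mount' in c:
        M=np.array(c['mount']); P=P@M[:3,:3].T+M[:3,3]
        Q=rot(s['tool_rot']); return P@Q.T+np.array(s['tool_pos'])
    return P@rot(c['attitude']).T+np.array(c['origin'])
def rot(a):
    a=np.array(a,float)
    return a if a.shape==(3,3) else R.from_euler('xyz',a).as_matrix()
E
python3 - <<'E'
from h import *
import pickle
s,c=snap('top','top0.png'); 
s2,c2=snap('scene','scene0.png')
print(s, r.tips_ahead)
for k in c:
    if k not in('frame','z_map'): print(k,c[k],c2[k])
pickle.dump((s,c,c2),open('c0.pkl','wb'))
E
```

```text
pics
{'clock': 0.0, 'joint_pos': array([-1.23769975,  0.31175049,  0.01396727,  1.51310709, -0.00440762,
        1.31920333, -0.02721475]), 'dq': array([-0.00112867,  0.0001307 ,  0.00200456,  0.0002542 , -0.00123865,
       -0.00091022,  0.0010487 ]), 'effort': array([-8.90484880e-04, -3.79912698e+01,  1.45677952e-01, -2.30585700e+01,
        1.22626519e-02,  1.34405712e-02,  4.11073245e-06]), 'tool_pos': array([0.20105322, 0.51115193, 0.24118717]), 'tool_rot': array([-3.13915664e+00,  8.41414822e-05,  2.76687963e+00]), 'contact_force': array([ 0.11226634, -0.12780441,  0.5800937 ]), 'moment': array([-0.02912342, -0.03059509, -0.01265814]), 'finger_force': 0.0, 'grip_width': 0.08543859016424245} 0.011
fx 450.7540542206926 435.47526375066866
fy 450.7540542206926 435.47526375066866
cx 318.6395162376017 324.7903535202946
cy 241.95175885171443 234.95535298457995
origin [ 0.53309129 -0.14508567  0.89118248] [ 0.23339823 -0.88962764  0.42252355]
attitude [ 0.04410558  0.02070376 -1.58661922] [ 1.12906399  0.01562178 -0.42639752]
```

View pics/top0.png

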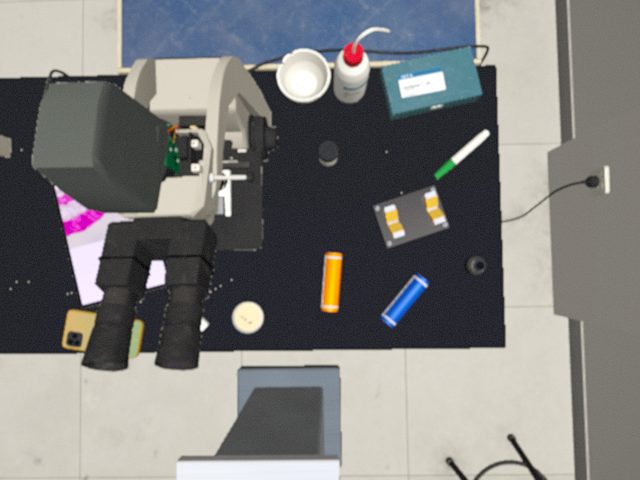

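View pics/scene0.png

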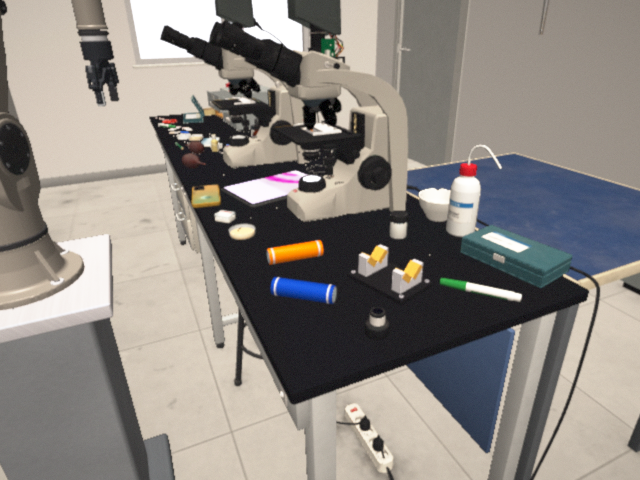

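Candidates: blue tube at top (405,300), orange tube (332,282), green marker pen (463,155). The blue tube is the one described. The mount is at (411,216), with the dish at (248,317), the eyepiece at (477,265) and the case at (328,153).

```bash
python3 - <<'E'
from h import *
import pickle
s,c,c2=pickle.load(open('c0.pkl','rb'))
f=lambda c,u0,u1,v0,v1,k:cv2.resize(cv2.cvtColor(c['frame'],cv2.COLOR_RGB2BGR)[v0:v1,u0:u1],None,fx=k,fy=k,interpolation=cv2.INTER_CUBIC)
a=f(c,365,465,180,340,3.7); b=f(c2,260,450,230,350,2.3)
im=np.zeros((600,800,3),np.uint8); im[:a.shape[0],:a.shape[1]]=a; im[:b.shape[0],365:365+b.shape[1]]=b[:,:435]
cv2.imwrite('pics/crop0.png',im)
P=pts(c)
print('bench',np.median(P[200:330:5,280:300,2]))
def blue(c,box,lo=(100,150,60),hi=(130,255,255)):
    hsv=cv2.cvtColor(c['frame'],cv2.COLOR_RGB2HSV); m=cv2.inRange(hsv,lo,hi)
    k=np.zeros_like(m);u0,u1,v0,v1=box;k[v0:v1,u0:u1]=1;return m*k>0
for n,cc,box in(('top',c,(370,440,265,335)),('sc',c2,(260,350,270,310))):
    Q=pts(cc); m=blue(cc,box); q=Q[m]
    ctr,(w,h),ang=cv2.minAreaRect((q[:,:2]*1000).astype(np.float32)); print(n,m.sum(),ctr,w,h,ang,np.percentile(q[:,2],[2,50,98]))
# brass
for n,cc,box in(('top',c,(370,460,180,250)),('sc',c2,(350,440,235,300))):
    Q=pts(cc); m=blue(cc,box,(10,120,90),(30,255,255)); nn,l,st,ce=cv2.connectedComponentsWithStats(m.astype(np.uint8))
    for i in range(1,nn):
        if st[i,4]>15: q=Q[l==i]; print(n,st[i],ce[i],np.median(q,0),q.min(0),q.max(0))
# tops of saddles: z 0.045..0.053
m=(P[...,2]>.044)&(P[...,2]<.054); m[:180]=0;m[250:]=0;m[:,:370]=0;m[:,460:]=0
q=P[m]; print('sad',cv2.minAreaRect((q[:,:2]*1000).astype(np.float32)),len(q))
m=(P[...,2]>.006)&(P[...,2]<.06); m[:180]=0;m[252:]=0;m[:,:368]=0;m[:,456:]=0
q=P[m]; print('plate',cv2.minAreaRect((q[:,:2]*1000).astype(np.float32)),len(q))
for n,u,v in(('dish',248,317),('eyep',477,265),('case',328,153),('orange',332,282),('pen',463,155)): print(n,P[v,u].round(3))
E
```

```text
bench -0.0001582648105726281
top 777 (504.8825988769531, -242.4275360107422) 181.06442260742188 118.4026870727539 47.12874221801758 [-0.0015985   0.02937883  0.03403928]
sc 1060 (382.2101135253906, -557.73095703125) 719.0528564453125 110.29214477539062 74.57041931152344 [0.00072758 0.0249636  0.03312526]
top [425 196  14  13 118] [431.25423729 202.1440678 ] [ 0.64276759 -0.34203181  0.03901076] [ 0.53309129 -0.36175255  0.00828394] [ 0.65854565 -0.14508567  0.89118248]
top [428 208  16  14 106] [435.0754717  213.61320755] [ 0.620838   -0.34807831  0.04079929] [ 0.60687301 -0.36711305  0.01069343] [ 0.63462022 -0.33607869  0.04929817]
top [385 210  14  12 118] [391.31355932 215.6779661 ] [ 0.61799471 -0.26604281  0.0392107 ] [ 0.53309129 -0.28355907  0.00804512] [ 0.63200211 -0.14508567  0.89118248]
top [388 222  15  12  99] [394.8989899  227.04040404] [ 0.59665611 -0.27199148  0.04097456] [ 0.58586956 -0.28901018  0.00901571] [ 0.60671405 -0.26103246  0.05013678]
sc [367 245  20  21 228] [376.50877193 255.12280702] [ 0.6166134  -0.27240835  0.03826525] [ 2.33398233e-01 -8.89627635e-01  1.69038196e-04] [ 0.66910555 -0.17417066  0.42252355]
sc [403 259  20  24 258] [411.1124031  270.45736434] [ 0.64136721 -0.34839156  0.03845488] [ 2.33398233e-01 -8.89627635e-01 -5.27411864e-04] [ 0.70635918 -0.25495752  0.42252355]
sad ((620.6553344726562, -307.49102783203125), (59.8494873046875, 102.8377456665039), 17.882986068725586) 376
plate ((620.6299438476562, -307.6268310546875), (89.91583251953125, 130.88894653320312), 17.716629028320312) 3036
dish [0.429 0.012 0.016]
eyep [ 0.523 -0.423  0.042]
case [ 0.737 -0.149  0.055]
orange [ 0.533 -0.145  0.891]
pen [ 0.737 -0.412  0.014]
```

View pics/crop0.png

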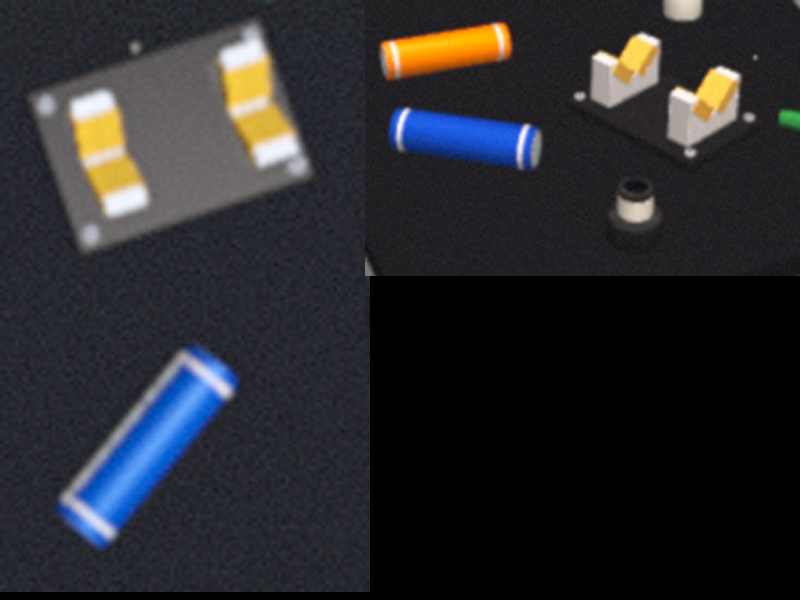

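```bash
cat >> h.py <<'E'
from scipy.optimize import least_squares
def fitcyl(q,zc=.016,rad=.016):
    "q Nx3 -> centre xy, heading"
    c,(w,h),a=cv2.minAreaRect((q[:,:2]*1000).astype(np.float32)); th=np.radians(a if w>h else a+90)
    def res(p):
        n=np.array([-np.sin(p[1]),np.cos(p[1])]); t=q[:,:2]@n-p[0]
        return np.hypot(t,q[:,2]-zc)-rad
    c0=np.array(c)/1000; n=np.array([-np.sin(th),np.cos(th)])
    s=least_squares(res,[c0@n,th],loss='soft_l1',f_scale=.001)
    th=s.x[1]; n=np.array([-np.sin(th),np.cos(th)]); a=np.array([np.cos(th),np.sin(th)])
    l=q[:,:2]@a; lo,hi=np.percentile(l,[.5,99.5])
    return n*s.x[0]+a*(lo+hi)/2, np.degrees(th), hi-lo, np.sqrt(np.mean(s.fun**2)),(w,h)
def move(s,xyz,yaw):
    "needed shift (cm) in tool axes, tool-z turn (rad)"
    Q=rot(s['tool_rot']); d=Q.T@(np.array(xyz)-s['tool_pos'])*100
    G=R.from_euler('xyz',[np.pi,0,np.radians(yaw)]).as_matrix()
    return d.round(2), R.from_matrix(Q.T@G).as_rotvec().round(3)
E
python3 - <<'E'
from h import *
import pickle
s,c,c2=pickle.load(open('c0.pkl','rb'))
P=pts(c)
m=(P[...,2]>.006)&(P[...,2]<.04); k=np.zeros_like(m); k[265:335,370:440]=1; m&=k
print(fitcyl(P[m]),m.sum(),np.percentile(P[m][:,2],[50,95,99]))
P2=pts(c2); k=np.zeros_like(m); k[272:308,262:345]=1; m=k&(P2[...,2]>.006)&(P2[...,2]<.04)
print(fitcyl(P2[m]),m.sum())
ctr=fitcyl(P[(P[...,2]>.006)&(P[...,2]<.04)&np.pad(np.ones((70,70),bool),((265,145),(370,200)))])
print(move(s,[*ctr[0],.12],ctr[1]),move(s,[*ctr[0],.12],ctr[1]+180))
print(r.camera('wrist')['mount'])
E
```

```text
(array([ 0.45857508, -0.28971389]), np.float64(139.5885049247965), np.float64(0.10914183901827074), np.float64(0.001805060753877611), (68.67135620117188, 110.48856353759766)) 983 [0.02914744 0.03294032 0.03441833]
(array([ 0.458246  , -0.28935469]), np.float64(139.4731482173406), np.float64(0.11037150158854414), np.float64(0.0018697621191859368), (28.260839462280273, 112.16629791259766)) 1171
(array([-53.28, -65.07,  12.28]), array([-0.002,  0.   ,  0.331])) (array([-53.28, -65.07,  12.28]), array([-1.000e-03, -3.000e-03, -2.811e+00]))
[[-4.81347155e-04  9.55472886e-01  2.95078520e-01  7.54022009e-02]
 [ 9.99999780e-01  5.94290480e-04 -2.93079247e-04  3.65071990e-04]
 [-4.55391629e-04  2.95078315e-01 -9.55472962e-01 -1.33092567e-01]
 [ 0.00000000e+00  0.00000000e+00  0.00000000e+00  1.00000000e+00]]
```

```bash
python3 - <<'E'
from h import *
import pickle
s,c,c2=pickle.load(open('c0.pkl','rb'))
P=np.concatenate([pts(x)[x['z_map']>0] for x in(c,c2)])
for y in np.arange(-.2,.6,.05):
    o=[]
    for x in np.arange(.1,.6,.05):
        q=P[(abs(P[:,0]-x)<.025)&(abs(P[:,1]-y)<.025)&(P[:,2]>.03)]
        o.append('%5s'%('' if len(q)<4 else '%d-%d'%(q[:,2].min()*100,q[:,2].max()*100)))
    print('%.2f'%y,o)
E
```

```text
-0.20 ['     ', '     ', '     ', '     ', '     ', '     ', '     ', '     ', '     ', '     ']
-0.15 ['     ', '     ', '     ', '     ', '     ', '     ', '     ', '  3-3', '  3-3', '  3-3']
-0.10 ['     ', '     ', '     ', '     ', '     ', '     ', '     ', '     ', '     ', '     ']
-0.05 ['     ', '     ', '     ', '     ', '     ', '     ', '     ', '     ', '     ', '20-21']
-0.00 ['     ', '     ', '     ', '     ', '     ', '     ', '39-41', '37-44', '34-42', ' 3-40']
0.05 ['42-47', '     ', '     ', '     ', '     ', '     ', '40-41', '39-43', '34-41', ' 3-40']
0.10 ['45-45', '     ', '     ', '     ', '     ', '     ', '39-41', '37-44', '34-42', ' 3-40']
0.15 ['     ', '     ', '     ', '     ', '     ', '     ', '     ', '     ', '     ', '20-21']
0.20 ['     ', '     ', '     ', '     ', '     ', '     ', '     ', '     ', '     ', '     ']
0.25 ['     ', '     ', '     ', '     ', '     ', '     ', '     ', '     ', '     ', '     ']
0.30 ['     ', '     ', '     ', '     ', '     ', '     ', '     ', '     ', '     ', '     ']
0.35 ['     ', '     ', '     ', '     ', '     ', '     ', '     ', '     ', '     ', '     ']
0.40 ['     ', '     ', '     ', '     ', '     ', '     ', '     ', '     ', '     ', '     ']
0.45 ['     ', '24-34', '24-49', '     ', '     ', '     ', '     ', '     ', '     ', '     ']
0.50 ['     ', '30-49', '30-49', '33-49', '     ', '     ', '     ', '36-40', '20-38', '13-50']
0.55 ['     ', '     ', '24-43', '24-34', '     ', '40-40', '38-44', '34-42', ' 3-40', ' 3-50']
```

>>> {"op": "step_arm", "data": {"targets": [[-0.8,-2,0.7,0,0,0],[-1.5,-3.9,1.3,0,0,0],[-1.5,-3.9,1.3,0,0,0],[-1.5,-3.9,1.3,0,0,0],[-1.5,-3.9,1.3,0,0,0],[-1.5,-3.9,1.3,0,0,0],[-0.8,-2,0.7,0,0,0]], "fingers": 0}}

```text
clock: 1.02
tool_pos: [0.1994, 0.257, 0.1623]
tool_rot: [-3.139, -0.001, 2.765]
contact_force: [-0.7, -0.2, -0.4]
grip_width: -0.0
finger_force: 0.0
```

```bash
python3 - <<'E'
from h import *
s=r.sense(); print(s['joint_pos'].round(3),s['tool_pos'],s['tool_rot'])
E
```

```text
[-1.075 -0.085  0.105  2.168  0.01   1.06   0.219] [0.19935288 0.25702595 0.16225788] [-3.13926652e+00 -5.25212847e-04  2.76529299e+00]
```

>>> {"op": "step_arm", "data": {"targets": [[-3.3,-4.26,0.75,0,0,0],[-3.3,-4.26,0.75,0,0,0],[-3.3,-4.26,0.75,0,0,0],[-3.3,-4.26,0.75,0,0,0],[-1.56,-3.95,0,0,0,0],[-1.56,-3.95,0,0,0,0],[-1.56,-3.95,0,0,0,0],[-1.56,-3.95,0,0,0,0]]}}

```text
clock: 2.02
tool_pos: [0.2604, -0.1183, 0.1333]
tool_rot: [3.141, 0.001, 2.766]
contact_force: [1.0, 0.2, 0.6]
grip_width: 0.0001
finger_force: 0.0
```

>>> {"op": "step_arm", "data": {"targets": [[-4.4,-1.74,0,0,0,0.04],[-4.4,-1.74,0,0,0,0.04],[-4.4,-1.74,0,0,0,0.04],[-3,-1.3,0,0,0,0.03],[0,0,0,0,0,0.18],[0,0,0,0,0,0]]}}

```text
clock: 2.78
tool_pos: [0.3802, -0.2438, 0.1328]
tool_rot: [-3.14, -0.001, 2.438]
contact_force: [0.1, -0.1, -0.2]
grip_width: -0.0
finger_force: 0.0
```

```bash
python3 - <<'E'
from h import *
s,c=snap('wrist','w1.png'); print(s['joint_pos'].round(3),s['tool_pos'],s['tool_rot'],s['contact_force'])
P=pts(c,s); B=np.array([.4584,-.2895])
m=(np.hypot(P[...,0]-B[0],P[...,1]-B[1])<.075)&(P[...,2]>.006)&(P[...,2]<.04)&(c['z_map']>0)
print(m.sum(),fitcyl(P[m]))
n=np.array([.649,.760])
print('start stroke',move(s,[*(B+.005*n),.06],139.5))
E
```

```text
[-0.398  0.384  1.171  1.957 -0.403  1.066  1.815] [ 0.38021984 -0.24382436  0.13283168] [-3.13987156e+00 -9.91264917e-04  2.43791504e+00] [ 0.09014316 -0.05903602 -0.20059535]
1337 (array([ 0.45706204, -0.28966853]), np.float64(138.21967380964563), np.float64(0.11001617134500813), np.float64(0.004596451447588015), (31.928674697875977, 111.40804290771484))
start stroke (array([-8.93,  2.09,  7.27]), array([-0.002, -0.001,  0.003]))
```

View pics/w1.png

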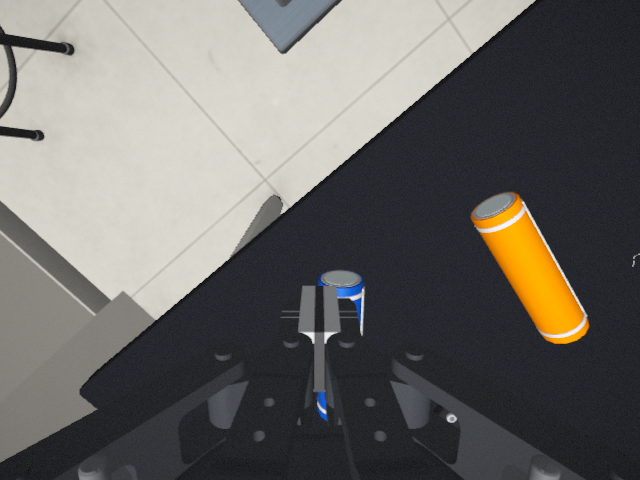

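>>> {"op": "step_arm", "data": {"targets": [[-2.5,0.5,1.5,0,0,0],[-4,0.9,2.5,0,0,0],[-2.43,0.54,2.5,0,0,0],[0,0,1.3,0,0,0],[0,0,0,0,0,0]]}}

```text
clock: 3.45
tool_pos: [0.4597, -0.2852, 0.0546]
tool_rot: [3.141, -0.003, 2.438]
contact_force: [0.7, -0.2, 0.5]
grip_width: -0.0002
finger_force: 0.0
```

```bash
python3 - <<'E'
from h import *
s=r.sense(); print(s['joint_pos'].round(3),s['tool_pos'],s['contact_force'])
B=np.array([.458,-.2895]); n=np.array([.649,.760])
print(move(s,[*(B+.0035*n),.043],139.5))
E
```

```text
[-0.146  0.656  0.962  1.8   -0.624  1.028  1.929] [ 0.45970099 -0.28519267  0.05462071] [ 0.72535091 -0.16319036  0.51139115]
(array([-0.15, -0.09,  1.16]), array([ 0.   , -0.003,  0.003]))
```

>>> {"op": "step_arm", "data": {"targets": [[-0.15,-0.09,0.8,0,0,0],[0,0,0.15,0,0,0],[0,0,0.1,0,0,0],[0,0,0,0,0,0]]}}

```text
clock: 3.95
tool_pos: [0.4619, -0.2882, 0.0451]
tool_rot: [3.141, 0.0, 2.437]
contact_force: [1.0, -0.2, 0.2]
grip_width: 0.0001
finger_force: 0.0
```

>>> {"op": "step_arm", "data": {"targets": [[0,0,0.1,0,0,0],[0,0,0.05,0,0,0],[0,0,0,0,0,0]]}}

```text
clock: 4.32
tool_pos: [0.4618, -0.2882, 0.0432]
tool_rot: [-3.142, -0.0, 2.437]
contact_force: [0.3, 0.5, -0.9]
grip_width: 0.0002
finger_force: 0.0
```

>>> {"op": "step_arm", "data": {"targets": [[0,0,0.1,0,0,0],[0,0,0,0,0,0]]}}

```text
clock: 4.58
tool_pos: [0.4618, -0.2884, 0.0431]
tool_rot: [3.141, -0.0, 2.437]
contact_force: [-1.0, 1.4, 6.2]
grip_width: -0.0
finger_force: 2.8
```

>>> {"op": "step_arm", "data": {"targets": [[0,0,0.05,0,0,0],[0,0,0,0,0,0]]}}

```text
clock: 4.82
tool_pos: [0.4618, -0.2884, 0.043]
tool_rot: [3.141, -0.0, 2.437]
contact_force: [-2.0, 2.8, 7.9]
grip_width: -0.0
finger_force: 4.2
```

>>> {"op": "step_arm", "data": {"targets": [[0,-0.1,-0.05,0,0,0],[0,-0.2,0,0,0,0],[0,-0.2,0,0,0,0],[0,-0.25,0,0,0,0],[0,-0.25,0,0,0,0],[0,-0.2,0,0,0,0],[0,-0.1,0,0,0,0],[0,-0.1,0,0,0,0],[0,0,0,0,0,0],[0,0,0,0,0,0]]}}

```text
clock: 6.08
tool_pos: [0.4526, -0.2992, 0.043]
tool_rot: [3.141, 0.0, 2.437]
contact_force: [-2.2, 1.1, 5.6]
grip_width: 0.0002
finger_force: 3.2
```

```bash
cat >> h.py <<'E'
def look(B,fn=None,cam='top',zc=.016):
    "barrel pose + white-line angle about axis (deg from top, + toward n side)"
    s,c=snap(cam,None); P=pts(c,s); B=np.array(B)
    m=(np.hypot(P[...,0]-B[0],P[...,1]-B[1])<.07)&(P[...,2]>zc-.010)&(P[...,2]<zc+.024)&(c['z_map']>0)
    g=c['frame']; f=fitcyl(P[m],zc); th=np.radians(f[1]); a=np.array([np.cos(th),np.sin(th)]); n=np.array([a[1],-a[0]])
    ctr=f[0]; L=(P[...,:2]-ctr)@a; T=(P[...,:2]-ctr)@n
    sat=g.max(-1).astype(int)-g.min(-1); w=m&(sat<60)&(g.min(-1)>90)&(abs(L)<.035)&(abs(T)<.02)
    ang=np.degrees(np.arctan2(T[w],P[...,2][w]-zc))
    print(cam,f,m.sum(),'line px',w.sum(),'ang',ang.mean() if w.any() else None,'T(mm)',T[w].mean()*1000 if w.any() else None)
    if fn:
        v,u=np.nonzero(m); y0,y1,x0,x1=max(v.min()-10,0),v.max()+10,max(u.min()-10,0),u.max()+10
        k=min(800/(x1-x0),590/(y1-y0)); k=min(k,6)
        cv2.imwrite('pics/'+fn,cv2.cvtColor(cv2.resize(g[y0:y1,x0:x1],None,fx=k,fy=k,interpolation=cv2.INTER_CUBIC),cv2.COLOR_RGB2BGR))
    return s,c,f,n
E
python3 - <<'E'
from h import *
look([.4535,-.295]); s=r.sense(); print(s['joint_pos'].round(2),s['tool_pos'])
look([.4535,-.295],cam='scene')
E
```

```text
top (array([ 0.45372402, -0.2951635 ]), np.float64(139.2722700331034), np.float64(0.10988062288327693), np.float64(0.0014093666536892317), (31.45022201538086, 110.87303161621094)) 536 line px 80 ang 46.61428573163205 T(mm) 11.741407578471044
[-0.11  0.67  0.95  1.81 -0.64  1.    1.97] [ 0.45257979 -0.2992483   0.04303763]
scene (array([ 0.45362386, -0.29499369]), np.float64(139.48489711118165), np.float64(0.11011087369155326), np.float64(0.0021648011804619193), (32.156951904296875, 111.2315902709961)) 1191 line px 40 ang -4.36390678984818 T(mm) -2.7978305861161226
```

>>> {"op": "step_arm", "data": {"targets": [[0,0,-0.6,0,0,0],[0,0.4,0,0,0,0],[0,0.35,0,0,0,0],[0,0,0.3,0,0,0],[0,0,0.15,0,0,0],[0,0,0.1,0,0,0],[0,0,0.05,0,0,0],[0,0,0,0,0,0]]}}

```text
clock: 7.18
tool_pos: [0.4572, -0.2933, 0.043]
tool_rot: [3.141, -0.001, 2.436]
contact_force: [-2.6, 1.7, 5.8]
grip_width: -0.0006
finger_force: 3.2
```

>>> {"op": "step_arm", "data": {"targets": [[0,-0.1,0,0,0,0],[0,-0.2,0,0,0,0],[0,-0.2,0,0,0,0],[0,-0.25,0,0,0,0],[0,-0.25,0,0,0,0],[0,-0.2,0,0,0,0],[0,-0.1,0,0,0,0],[0,-0.1,0,0,0,0],[0,0,0,0,0,0],[0,0,0,0,0,0]]}}

```text
clock: 8.43
tool_pos: [0.448, -0.3041, 0.043]
tool_rot: [3.141, -0.001, 2.436]
contact_force: [-1.9, 1.5, 6.7]
grip_width: 0.0002
finger_force: 3.2
```

>>> {"op": "step_arm", "data": {"targets": [[0,0,-0.6,0,0,0],[0,0.4,0,0,0,0],[0,0.4,0,0,0,0],[0,0,0,0,0,0]]}}

```text
clock: 8.93
tool_pos: [0.4542, -0.297, 0.048]
tool_rot: [3.141, -0.001, 2.438]
contact_force: [0.5, 0.8, -0.5]
grip_width: 0.0003
finger_force: 0.0
```

```bash
python3 - <<'E'
from h import *
B=[.449,-.3005]
look(B,'r2.png'); s=r.sense(); print(s['joint_pos'].round(2),s['tool_pos'])
look(B,cam='scene')
E
```

```text
top (array([ 0.44897652, -0.30085109]), np.float64(139.16078770223754), np.float64(0.10995512275011765), np.float64(0.001280761595638735), (29.175439834594727, 110.93187713623047)) 374 line px 21 ang 22.006905345483126 T(mm) 6.0432257200305655
[-0.12  0.66  0.95  1.8  -0.63  1.01  1.96] [ 0.45389626 -0.2973064   0.04803481]
scene (array([ 0.44903057, -0.30047281]), np.float64(139.47334667378755), np.float64(0.1097618828707087), np.float64(0.0019679317055454576), (29.0721435546875, 111.51139068603516)) 1268 line px 80 ang 13.031354408992286 T(mm) 3.7596008844352533
```

>>> {"op": "step_arm", "data": {"targets": [[0,0,-4,0,0,0],[-4,0,0,0,0,0],[-4,0,0,0,0,0],[0,0,0,0,0,0]]}}

```text
clock: 9.52
tool_pos: [0.516, -0.3515, 0.0881]
tool_rot: [-3.14, 0.002, 2.438]
contact_force: [-0.0, -0.3, -0.8]
grip_width: 0.0001
finger_force: 0.0
```

```bash
python3 - <<'E'
from h import *
B=[.449,-.3005]
s,c,f,n=look(B,'r2w.png',cam='wrist'); print(s['joint_pos'].round(2),s['tool_pos'])
look(B); look(B,cam='scene')
E
```

```text
wrist (array([ 0.45467517, -0.3066145 ]), np.float64(139.32482482077916), np.float64(0.09224197358301767), np.float64(0.001296515073970962), (32.172271728515625, 95.86579132080078)) 13277 line px 1643 ang 21.088403707723863 T(mm) 6.354810432466979
[-0.01  0.75  0.94  1.53 -0.63  1.19  1.91] [ 0.51603962 -0.3515162   0.08811638]
top (array([ 0.44920543, -0.30100973]), np.float64(139.89142969548936), np.float64(0.10884346289952085), np.float64(0.0013251013800841729), (31.6497859954834, 110.85420227050781)) 878 line px 145 ang 21.717290617661856 T(mm) 5.9881733573007585
scene (array([ 0.44909257, -0.30054146]), np.float64(139.51365652476025), np.float64(0.10967507205574056), np.float64(0.001797751952122999), (28.61147689819336, 111.62696838378906)) 1245 line px 68 ang 14.726482142644771 T(mm) 4.2480745266760005
```

View pics/r2w.png

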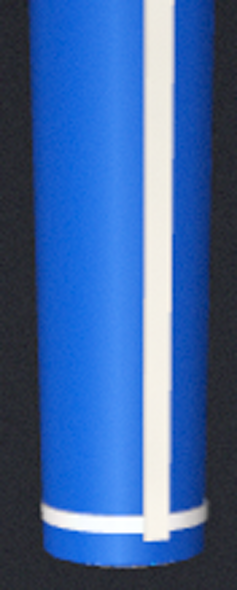

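>>> {"op": "step_arm", "data": {"targets": [[4.2,-0.08,0,0,0,0],[4.2,-0.08,0,0,0,0],[0,0,2,0,0,0],[0,0,1.8,0,0,0],[0,0,0.5,0,0,0],[0,0,0,0,0,0],[0,0,0.15,0,0,0],[0,0,0.1,0,0,0],[0,0,0.05,0,0,0],[0,0,0,0,0,0]]}}

```text
clock: 10.92
tool_pos: [0.45, -0.2969, 0.0431]
tool_rot: [3.141, 0.001, 2.437]
contact_force: [-1.0, -0.1, 5.7]
grip_width: -0.0001
finger_force: 2.6
```

>>> {"op": "step_arm", "data": {"targets": [[0,-0.1,0,0,0,0],[0,-0.2,0,0,0,0],[0,-0.2,0,0,0,0],[0,-0.2,0,0,0,0],[0,-0.2,0,0,0,0],[0,-0.15,0,0,0,0],[0,-0.07,0,0,0,0],[0,-0.05,0,0,0,0],[0,0,0,0,0,0],[0,0,0,0,0,0]]}}

```text
clock: 12.18
tool_pos: [0.4425, -0.3058, 0.0431]
tool_rot: [3.141, 0.001, 2.437]
contact_force: [-0.1, 1.2, 6.1]
grip_width: -0.0005
finger_force: 2.8
```

>>> {"op": "step_arm", "data": {"targets": [[0,0,-0.6,0,0,0],[0,0,-4,0,0,0],[-4,0,0,0,0,0],[-4,0,0,0,0,0],[0,0,0,0,0,0]], "fingers": 6}}

```text
clock: 12.8
tool_pos: [0.5046, -0.3585, 0.088]
tool_rot: [-3.14, 0.002, 2.438]
contact_force: [-0.3, 0.8, 0.1]
grip_width: 0.0599
finger_force: 0.0
```

```bash
python3 - <<'E'
from h import *
B=[.445,-.3055]
s,c,f,n=look(B,'r3w.png',cam='wrist'); print(s['joint_pos'].round(2),s['tool_pos'])
look(B); s,c,f2,n=look(B,cam='scene')
C=(f2[0])
print(C,'grasp',move(s,[*C,.014],f2[1]))
E
```

```text
wrist (array([ 0.45043603, -0.30826767]), np.float64(139.36038209997065), np.float64(0.09640882876421852), np.float64(0.0013151921452157927), (32.074249267578125, 100.3215560913086)) 13855 line px 1631 ang 8.331146388224202 T(mm) 2.5851337792321343
[ 0.01  0.74  0.94  1.54 -0.63  1.18  1.94] [ 0.50455923 -0.35851038  0.08804104]
top (array([ 0.4463961 , -0.30379662]), np.float64(139.45497513213678), np.float64(0.10901502202492352), np.float64(0.0012693413790155113), (31.102558135986328, 110.79574584960938)) 976 line px 136 ang 7.095016954066085 T(mm) 2.0026146386317056
scene (array([ 0.44623744, -0.3034111 ]), np.float64(139.56441571391042), np.float64(0.11023245245326974), np.float64(0.001855914264202943), (33.17237091064453, 111.5194091796875)) 1234 line px 93 ang 3.9398935036801905 T(mm) 1.1534554955482763
[ 0.44623744 -0.3034111 ] grasp (array([7.71, 0.44, 7.39]), array([-0.   , -0.002,  0.001]))
```

>>> {"op": "step_arm", "data": {"targets": [[4,0.3,0,0,0,0],[4,0.3,0,0,0,0],[0,0,2,0,0,0],[0,0,1.8,0,0,0],[0,0,0.5,0,0,0],[0,0,0,0,0,0],[0,0,0.15,0,0,0],[0,0,0.1,0,0,0],[0,0,0.08,0,0,0],[0,0,0,0,0,0]], "fingers": 0}}

```text
clock: 14.2
tool_pos: [0.4463, -0.3013, 0.043]
tool_rot: [3.141, 0.001, 2.437]
contact_force: [-1.4, 0.1, 5.4]
grip_width: 0.0
finger_force: 2.6
```

>>> {"op": "step_arm", "data": {"targets": [[0,-0.07,0,0,0,0],[0,-0.1,0,0,0,0],[0,-0.1,0,0,0,0],[0,-0.1,0,0,0,0],[0,-0.05,0,0,0,0],[0,0,0,0,0,0],[0,0,0,0,0,0]]}}

```text
clock: 15.08
tool_pos: [0.4436, -0.3045, 0.0431]
tool_rot: [3.141, 0.001, 2.437]
contact_force: [-1.1, 1.0, 4.9]
grip_width: 0.0002
finger_force: 2.6
```

>>> {"op": "step_arm", "data": {"targets": [[0,0,-0.63,0,0,0],[0,0,-4,0,0,0],[-4,0,0,0,0,0],[-4,0,0,0,0,0],[0,0,0,0,0,0]], "fingers": 6}}

```text
clock: 15.7
tool_pos: [0.5059, -0.3574, 0.0884]
tool_rot: [-3.14, 0.002, 2.438]
contact_force: [-0.3, 0.3, -0.0]
grip_width: 0.06
finger_force: 0.0
```

```bash
python3 - <<'E'
from h import *
B=[.445,-.3055]
s,c,f,n=look(B,'r4w.png',cam='wrist'); print(s['joint_pos'].round(2),s['tool_pos'])
look(B); s,c,f2,n=look(B,cam='scene')
C=(f2[0])
print(C,'grasp',move(s,[*C,.014],f2[1]))
E
```

```text
wrist (array([ 0.4478445 , -0.31156505]), np.float64(139.32250831387083), np.float64(0.09612189353678013), np.float64(0.001305456508039274), (31.97458267211914, 100.19796752929688)) 13752 line px 1677 ang -5.072009890437622 T(mm) -1.587870363586229
[ 0.    0.74  0.95  1.54 -0.63  1.18  1.93] [ 0.5058588  -0.35744061  0.0884454 ]
top (array([ 0.44367761, -0.30706165]), np.float64(139.34383611812098), np.float64(0.10953805579156595), np.float64(0.0013199486524660751), (32.71464157104492, 110.93055725097656)) 992 line px 130 ang -9.105823464203828 T(mm) -2.430035803240749
scene (array([ 0.44368822, -0.30666576]), np.float64(139.33197433293128), np.float64(0.1098234423103222), np.float64(0.0018789104987723794), (30.25359344482422, 111.99510192871094)) 1243 line px 119 ang -8.769676935696625 T(mm) -2.614196452016278
[ 0.44368822 -0.30666576] grasp (array([ 7.73, -0.14,  7.41]), array([-0.001, -0.001,  0.005]))
```

```bash
cat >> h.py <<'E'
def wline():
    s,c=snap('wrist',None); g=c['frame'].astype(int); hsv=cv2.cvtColor(c['frame'],cv2.COLOR_RGB2HSV)
    bl=cv2.inRange(hsv,(100,120,60),(130,255,255))>0; out=[]
    for v in range(5,475,5):
        u=np.nonzero(bl[v])[0]
        if len(u)<30: continue
        a,b=u.min(),u.max(); w=np.nonzero(g[v,a:b,0]>150)[0]+a
        if 4<len(w)<.35*(b-a): out.append([v,a,b,w.min(),w.max(),np.degrees(np.arcsin(((w.min()+w.max())/2-(a+b)/2)/((b-a)/2)))])
    o=np.array(out); print(o[::max(1,len(o)//6)].round(1)); print('median ang',np.median(o[:,5]),len(o),'lat px of axis',np.median((o[:,1]+o[:,2])/2)-c['cx'],c['fx'])
E
python3 -c "
from h import *
wline()"
```

```text
[[  5.  281.  346.  303.  314.   -8.8]
 [ 35.  279.  347.  304.  314.   -6.8]
 [ 65.  280.  346.  304.  314.   -7. ]
 [ 95.  281.  345.  304.  314.   -7.2]
 [125.  281.  344.  304.  314.   -6.4]
 [155.  282.  344.  304.  314.   -7.4]
 [185.  283.  343.  304.  314.   -7.7]]
median ang -7.180755781458282 41 lat px of axis -5.9069284038376395 388.7975369237184
```

>>> {"op": "step_arm", "data": {"targets": [[4,-0.2,0,0,0,0],[4,-0.15,0,0,0,0],[0,0,2,0,0,0],[0,0,1.8,0,0,0],[0,0,0.3,0,0,0],[0,0,0,0,0,0],[0,0,0.25,0,0,0],[0,0,0.2,0,0,0],[0,0,0.1,0,0,0],[0,0,0,0,0,0]], "fingers": 0}}

```text
clock: 17.15
tool_pos: [0.4413, -0.3072, 0.043]
tool_rot: [3.141, 0.001, 2.437]
contact_force: [-0.6, 1.2, 8.0]
grip_width: 0.0001
finger_force: 3.3
```

>>> {"op": "step_arm", "data": {"targets": [[0,0.06,0,0,0,0],[0,0.08,0,0,0,0],[0,0.08,0,0,0,0],[0,0.08,0,0,0,0],[0,0.06,0,0,0,0],[0,0,0,0,0,0],[0,0,0,0,0,0]]}}

```text
clock: 18.02
tool_pos: [0.4436, -0.3044, 0.0431]
tool_rot: [3.141, 0.001, 2.437]
contact_force: [-1.3, 0.7, 6.1]
grip_width: -0.0003
finger_force: 3.3
```

>>> {"op": "step_arm", "data": {"targets": [[0,0,-0.3,0,0,0],[0,0,-0.33,0,0,0],[0,0,-4,0,0,0],[-4,0,0,0,0,0],[-4,0,0,0,0,0],[0,0,0,0,0,0]]}}

```text
clock: 18.77
tool_pos: [0.5059, -0.3573, 0.088]
tool_rot: [-3.14, 0.002, 2.438]
contact_force: [0.3, 1.1, 0.4]
grip_width: 0.0001
finger_force: 0.0
```

```bash
python3 - <<'E'
from h import *
B=[.445,-.3055]
wline()
s,c,f,n=look(B,'r5w.png',cam='wrist'); print(s['joint_pos'].round(2),s['tool_pos'])
look(B); s,c,f2,n=look(B,cam='scene')
C=(f2[0])
print(C,'grasp',move(s,[*C,.014],f2[1]))
E
```

```text
[[  5.  283.  352.  312.  322.   -0.8]
 [ 35.  283.  351.  312.  322.    0. ]
 [ 65.  284.  350.  312.  322.    0. ]
 [ 95.  285.  349.  312.  322.    0. ]
 [125.  285.  348.  312.  321.    0. ]
 [155.  286.  348.  312.  321.   -0.9]
 [185.  286.  347.  312.  321.    0. ]]
median ang 0.0 39 lat px of axis -1.9069284038376395 388.7975369237184
wrist (array([ 0.44824691, -0.30948847]), np.float64(139.35696579250364), np.float64(0.09817171565118105), np.float64(0.0013424153229042823), (31.75943946838379, 102.3437271118164)) 13983 line px 1669 ang 0.2742863060835905 T(mm) 0.07653936208445965
[ 0.    0.74  0.95  1.55 -0.63  1.18  1.94] [ 0.50433417 -0.35625004  0.08774196]
top (array([ 0.44476206, -0.3055072 ]), np.float64(139.55764284288207), np.float64(0.10888173910272464), np.float64(0.001294905559806795), (31.950164794921875, 110.36266326904297)) 991 line px 131 ang -2.2685645745722223 T(mm) -0.5742000325307295
scene (array([ 0.44488664, -0.30544137]), np.float64(139.43201028970762), np.float64(0.10948200670367042), np.float64(0.0018411342793256172), (29.115659713745117, 110.73336029052734)) 1236 line px 124 ang 0.2923911862849212 T(mm) 0.025867007810962826
[ 0.44488664 -0.30544137] grasp (array([7.65, 0.01, 7.38]), array([-0.   , -0.002,  0.003]))
```

>>> {"op": "step_arm", "data": {"targets": [[3.85,-0.01,0,0,0,0],[3.85,-0.01,0,0,0,0],[0,0,2.5,0,0,0],[0,0,2.5,0,0,0],[0,0,1.6,0,0,0],[0,0,0.6,0,0,0],[0,0,0.2,0,0,0],[0,0,0,0,0,0]], "fingers": 5.5}}

```text
clock: 19.98
tool_pos: [0.4458, -0.3064, 0.0147]
tool_rot: [3.142, 0.001, 2.437]
contact_force: [-0.5, 0.3, 0.1]
grip_width: 0.0551
finger_force: 0.0
```

```bash
python3 - <<'E'
from h import *
B=[.445,-.3055]
s,c,f2,n=look(B,'g1.png',cam='scene')
print(s['joint_pos'].round(2),s['tool_pos'],s['grip_width'],s['contact_force']); print('grasp',move(s,[*f2[0],.014],f2[1]))
s,c=snap('wrist','g1w.png')
E
```

```text
scene (array([ 0.4397108 , -0.31694205]), np.float64(160.08622001295572), np.float64(0.1099010323993429), np.float64(0.010203626649664054), (70.27978515625, 107.8266830444336)) 1213 line px 98 ang -18.540580519730458 T(mm) -2.7999894415821944
[-0.07  0.71  0.92  1.83 -0.68  0.95  2.02] [ 0.44579689 -0.30643523  0.01465853] 0.05505691645140856 [-0.52096728  0.25598971  0.12701627]
grasp (array([-0.22, -1.19,  0.07]), array([-0.   ,  0.001, -0.357]))
```

View pics/g1w.png

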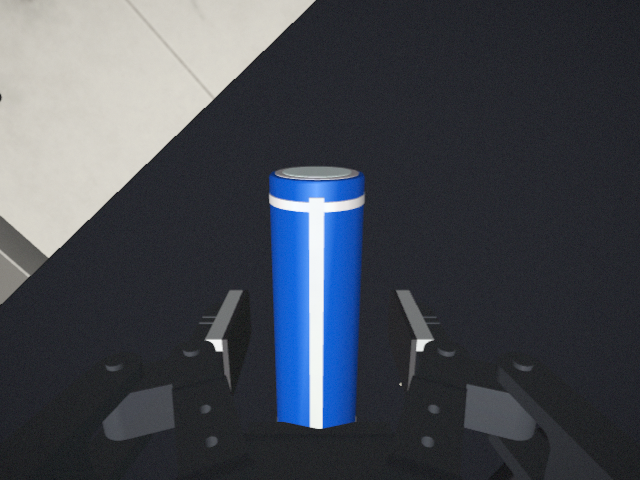

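>>> {"op": "step_arm", "data": {"targets": [[0,-0.12,0.1,0,0,0],[0,0,0,0,0,0]]}}

```text
clock: 20.32
tool_pos: [0.4446, -0.3071, 0.0132]
tool_rot: [-3.142, 0.0, 2.437]
contact_force: [-0.5, 0.1, 0.3]
grip_width: 0.0549
finger_force: 0.0
```

>>> {"op": "step_arm", "data": {"targets": [[0,0,0,0,0,0],[0,0,0,0,0,0],[0,0,0,0,0,0],[0,0,0,0,0,0],[0,0,0,0,0,0]], "fingers": 3}}

```text
clock: 20.95
tool_pos: [0.4447, -0.3069, 0.0133]
tool_rot: [3.141, 0.0, 2.437]
contact_force: [-1.5, 1.5, 4.8]
grip_width: 0.0308
finger_force: 37.4
```

>>> {"op": "step_arm", "data": {"targets": [[0,0,-0.5,0,0,0],[0,0,-2,0,0,0],[0,0,-3,0,0,0],[0,0,-3,0,0,0],[0,0,0,0,0,0],[0,0,0,0,0,0]], "fingers": 2}}

```text
clock: 21.7
tool_pos: [0.4444, -0.3063, 0.0978]
tool_rot: [3.141, -0.001, 2.437]
contact_force: [-0.6, 0.5, -2.5]
grip_width: 0.0302
finger_force: 59.5
```

```bash
python3 - <<'E'
from h import *
s,c=snap('wrist','g2w.png'); print(s['joint_pos'].round(2),s['tool_pos'],s['tool_rot'],s['grip_width'],s['contact_force'],s['moment'])
wline()
P=pts(c,s); Q=rot(s['tool_rot']); T=(P-s['tool_pos'])@Q   # tool coords
b=cv2.inRange(cv2.cvtColor(c['frame'],cv2.COLOR_RGB2HSV),(100,120,60),(130,255,255))>0
q=T[b&(c['z_map']>0)]; print(len(q),np.percentile(q,[1,50,99],axis=0).round(4))
# top surface line slope: min z (tool) as a function of x
for x0 in np.arange(.01,.055,.01):
    k=q[abs(q[:,0]-x0)<.005]
    if len(k)>20: print(x0,np.percentile(k[:,2],3).round(4),k[:,1].min().round(4),k[:,1].max().round(4))
E
```

```text
[-0.14  0.6   1.02  1.77 -0.57  1.1   1.94] [ 0.44443387 -0.306304    0.097798  ] [ 3.14116130e+00 -8.19819832e-04  2.43705288e+00] 0.030196187849118154 [-0.63678734  0.49647386 -2.52826274] [ 0.01517326  0.00820498 -0.00961435]
[[200.  280.  360.  313.  326.   -0.7]
 [245.  274.  365.  312.  327.    0. ]
 [280.  274.  364.  312.  326.    0. ]
 [315.  277.  361.  312.  326.    0. ]
 [350.  278.  360.  312.  326.    0. ]
 [385.  278.  359.  312.  325.    0. ]
 [420.  279.  358.  313.  325.    0.7]]
median ang 0.0 43 lat px of axis 0.09307159616236049 388.7975369237184
17079 [[-0.0355 -0.0149 -0.0202]
 [ 0.0159 -0.0001 -0.0172]
 [ 0.0553  0.0159  0.0954]]
0.01 -0.0199 -0.0282 0.0295
0.02 -0.0197 -0.0282 0.0292
0.03 -0.0198 -0.0152 0.0295
0.04 -0.0198 -0.0281 0.0297
0.05 -0.0202 -0.0152 0.0161
```

>>> {"op": "step_arm", "data": {"targets": [[-1.7,1.4,0,0,0,0],[-3.4,2.9,0,0,0,0],[-3.4,2.9,0,0,0,0],[-3.3,2.9,0,0,0,0],[-1.7,1.4,0,0,0,0],[0,0,0,0,0,0.14],[0,0,0,0,0,0.14],[0,0,0,0,0,0.14],[0,0,0,0,0,0.135],[0,0,0,0,0,0]]}}

```text
clock: 23.05
tool_pos: [0.6214, -0.3063, 0.0963]
tool_rot: [-3.139, -0.002, 1.883]
contact_force: [-0.7, 0.1, -2.2]
grip_width: 0.0303
finger_force: 59.5
```

```bash
python3 - <<'E'
from h import *
s,c=snap('wrist','m1w.png'); print(s['joint_pos'].round(2),s['tool_pos'],s['tool_rot'],s['contact_force'])
print('to go',move(s,[.6203,-.3073,.0685],107.8))
P=pts(c,s); T=(P-s['tool_pos'])@rot(s['tool_rot'])
m=(P[...,2]>.045)&(P[...,2]<.054)&(c['z_map']>0)
b=cv2.inRange(cv2.cvtColor(c['frame'],cv2.COLOR_RGB2HSV),(100,120,60),(130,255,255))>0
n,l,st,ce=cv2.connectedComponentsWithStats((m&~b).astype(np.uint8))
for i in range(1,n):
    if st[i,4]>60: q=T[l==i]; print(st[i],np.median(q,0).round(4),q.min(0).round(4),q.max(0).round(4))
wline()
E
```

```text
[-0.09  0.91  1.03  1.28 -0.76  1.35  1.22] [ 0.6213923  -0.30630903  0.0963027 ] [-3.13936816e+00 -1.65135492e-03  1.88321115e+00] [-0.72610194  0.12968139 -2.15403119]
to go (array([-0.07, -0.13,  2.78]), array([-0.002, -0.002,  0.002]))
[251 170  32  48 925] [ 0.0399 -0.0265  0.0465] [ 0.0278 -0.0318  0.0446] [ 0.0497 -0.0171  0.0514]
[353 171  27  45 543] [0.04   0.025  0.0465] [0.0287 0.0164 0.0446] [0.0494 0.0284 0.0513]
[[190.  273.  366.  311.  327.   -0.6]
 [235.  274.  365.  311.  327.   -0.6]
 [270.  275.  363.  312.  327.    0.7]
 [305.  276.  361.  312.  326.    0.7]
 [340.  278.  360.  312.  326.    0. ]
 [375.  278.  359.  312.  325.    0. ]
 [410.  279.  358.  312.  325.    0. ]]
median ang 0.0 45 lat px of axis 0.09307159616236049 388.7975369237184
```

View pics/m1w.png

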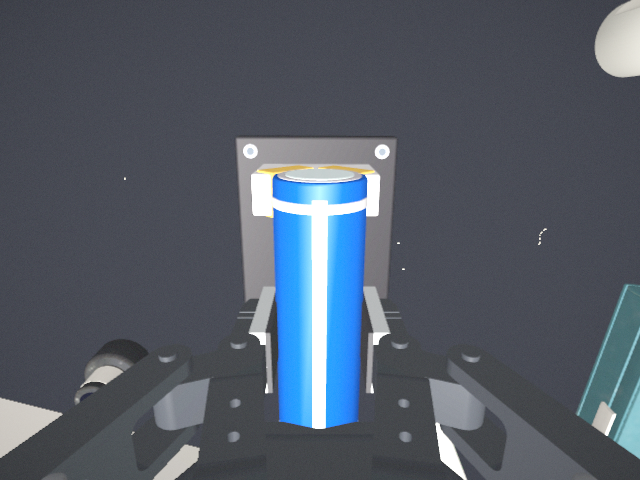

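>>> {"op": "step_arm", "data": {"targets": [[-0.06,-0.15,0,0,0,0],[0,0,1.5,0,0,0],[0,0,1.3,0,0,0],[0,0,0.8,0,0,0],[0,0,0.5,0,0,0],[0,0,0,0,0,0],[0,0,0,0,0,0]]}}

```text
clock: 24.02
tool_pos: [0.621, -0.308, 0.0576]
tool_rot: [3.141, 0.001, 1.882]
contact_force: [-0.2, 0.5, -1.2]
grip_width: 0.0297
finger_force: 59.5
```

```bash
python3 - <<'E'
from h import *
s=r.sense(); print(s['joint_pos'].round(2),s['tool_pos'],s['tool_rot'],s['contact_force'])
print('to go',move(s,[.6203,-.3073,.0485],107.8))
for cam in('top','scene'):
    look([.6203,-.3073],cam=cam,zc=s['tool_pos'][2]+.0035)
s=r.sense();print(s['tool_pos'],s['contact_force'])
E
```

```text
[-0.08  0.95  1.    1.32 -0.79  1.29  1.25] [ 0.62101761 -0.30802621  0.05759421] [3.14108515e+00 8.17697280e-04 1.88194960e+00] [-0.23810763  0.53745739 -1.15258522]
to go (array([ 0.09, -0.05,  0.91]), array([0.001, 0.001, 0.   ]))Traceback (most recent call last):
  File "<stdin>", line 5, in <module>
  File "h.py", line 40, in look
    g=c['frame']; f=fitcyl(P[m],zc); th=np.radians(f[1]); a=np.array([np.cos(th),np.sin(th)]); n=np.array([a[1],-a[0]])
                    ~~~~~~^^^^^^^^^
  File "h.py", line 29, in fitcyl
    l=q[:,:2]@a; lo,hi=np.percentile(l,[.5,99.5])
                       ~~~~~~~~~~~~~^^^^^^^^^^^^^
    return _quantile_unchecked(
        a, q, axis, out, overwrite_input, method, keepdims, weights)
    return _ureduce(a,
                    func=_quantile_ureduce_func,
    ...<5 lines>...
                    overwrite_input=overwrite_input,
                    method=method)
    r = func(a, **kwargs)
    result = _quantile(arr,
                       quantiles=q,
    ...<2 lines>...
                       out=out,
                       weights=wgt)
    slices_having_nans = np.isnan(arr[-1, ...])
                                  ~~~^^^^^^^^^
IndexError: index -1 is out of bounds for axis 0 with size 0
```

>>> {"op": "step_arm", "data": {"targets": [[0.05,-0.03,0.4,0,0,0],[0,0,0.2,0,0,0],[0,0,0.1,0,0,0],[0,0,0,0,0,0]]}}

```text
clock: 24.58
tool_pos: [0.6201, -0.3074, 0.05]
tool_rot: [-3.141, -0.0, 1.882]
contact_force: [-1.2, 0.8, -1.5]
grip_width: 0.0304
finger_force: 59.7
```

>>> {"op": "step_arm", "data": {"targets": [[0,0,0.1,0,0,0],[0,0,0,0,0,0]]}}

```text
clock: 24.82
tool_pos: [0.6199, -0.3077, 0.0498]
tool_rot: [-3.141, 0.0, 1.882]
contact_force: [-3.0, 2.1, 2.5]
grip_width: 0.0302
finger_force: 60.1
```

>>> {"op": "step_arm", "data": {"targets": [[0,0,0.1,0,0,0],[0,0,0,0,0,0]]}}

```text
clock: 25.08
tool_pos: [0.6198, -0.3079, 0.0495]
tool_rot: [-3.141, 0.0, 1.881]
contact_force: [-4.1, 1.2, 6.7]
grip_width: 0.0305
finger_force: 60.6
```

>>> {"op": "step_arm", "data": {"targets": [[0.05,-0.08,0,0,0,0],[0,0,0.05,0,0,0],[0,0,0,0,0,0],[0,0,0,0,0,0]]}}

```text
clock: 25.58
tool_pos: [0.6198, -0.3078, 0.0495]
tool_rot: [3.14, 0.002, 1.882]
contact_force: [-2.4, 1.7, 7.7]
grip_width: 0.0303
finger_force: 60.4
```

```bash
cat >> h.py <<'E'
def force(k=8):
    F=[]
    for i in range(k):
        s=r.sense(); F.append([*(rot(s['tool_rot']).T@s['contact_force']),*(rot(s['tool_rot']).T@s['moment'])]); r.camera('top')
    s=r.sense(); print('tool-axes force',np.mean(F,0).round(2),'sd',np.std(F,0).round(2),s['tool_pos'].round(4),s['tool_rot'].round(4),s['clock'],s['joint_pos'].round(2))
E
python3 -c "
from h import *
force()"
```

```text
tool-axes force [ 2.23 -1.87 -7.42  0.44  0.46 -0.  ] sd [0.58 0.47 0.45 0.01 0.03 0.02] [ 0.6198 -0.3079  0.0495] [3.1404e+00 1.7000e-03 1.8818e+00] 25.975 [-0.08  0.95  1.    1.34 -0.8   1.27  1.25]
```

>>> {"op": "step_arm", "data": {"targets": [[0.1,-0.09,0,0,0,0],[0,0,0.07,0,0,0],[0,0,0,0,0,0],[0,0,0,0,0,0]]}}

```text
clock: 26.48
tool_pos: [0.6198, -0.3078, 0.0495]
tool_rot: [3.139, 0.004, 1.882]
contact_force: [-0.8, 0.0, 8.8]
grip_width: 0.0302
finger_force: 60.6
```

```bash
python3 -c "
from h import *
force()"
```

```text
tool-axes force [ 0.48 -0.74 -8.17  0.19  0.17  0.  ] sd [0.41 0.62 0.43 0.04 0.03 0.03] [ 0.6198 -0.3079  0.0495] [3.1386 0.0042 1.8821] 26.875 [-0.09  0.95  1.    1.34 -0.8   1.27  1.26]
```

>>> {"op": "step_arm", "data": {"targets": [[0.03,-0.04,0.06,0,0,0],[0,0,0,0,0,0],[0,0,0,0,0,0]]}}

```text
clock: 27.25
tool_pos: [0.6197, -0.3078, 0.0494]
tool_rot: [3.138, 0.005, 1.882]
contact_force: [-0.8, 0.8, 9.7]
grip_width: 0.0302
finger_force: 60.8
```

```bash
python3 - <<'E'
from h import *
force()
s,c=snap('wrist','f1w.png'); wline()
P=pts(c,s); T=(P-s['tool_pos'])@rot(s['tool_rot'])
b=cv2.inRange(cv2.cvtColor(c['frame'],cv2.COLOR_RGB2HSV),(100,120,60),(130,255,255))>0
q=P[b&(c['z_map']>0)&(T[...,0]>-.01)&(abs(T[...,1])<.004)]; print('top of barrel z',np.percentile(q[:,2],[5,50,95]))
m=(P[...,2]>.045)&(P[...,2]<.054)&(c['z_map']>0)&~b
n,l,st,ce=cv2.connectedComponentsWithStats(m.astype(np.uint8))
for i in range(1,n):
    if st[i,4]>60: q=T[l==i]; print(st[i],np.median(q,0).round(4),q.min(0).round(4),q.max(0).round(4))
print('barrel end x',np.percentile(T[b&(c['z_map']>0)][:,0],[99,99.9]))
c2=snap('scene',None)[1]['frame']
a=cv2.resize(c2[190:340,300:500],None,fx=4,fy=4,interpolation=cv2.INTER_CUBIC)
cv2.imwrite('pics/f1s.png',cv2.cvtColor(a,cv2.COLOR_RGB2BGR))
E
```

```text
tool-axes force [ 0.58 -0.68 -9.67  0.14  0.19  0.03] sd [0.43 0.24 0.45 0.03 0.03 0.03] [ 0.6197 -0.3078  0.0494] [3.1377 0.005  1.8823] 27.65 [-0.09  0.95  1.    1.34 -0.8   1.27  1.26]
[[190.  273.  366.  311.  327.   -0.6]
 [240.  274.  364.  311.  327.    0. ]
 [275.  275.  363.  311.  327.    0. ]
 [310.  277.  361.  312.  326.    0. ]
 [345.  278.  360.  312.  326.    0. ]
 [380.  279.  358.  312.  325.    0. ]
 [415.  280.  356.  312.  325.    0.8]]
median ang 0.0 44 lat px of axis 0.09307159616236049 388.7975369237184
top of barrel z [0.06764202 0.0685966  0.06958703]
[277 170  85   6 295] [ 0.0564  0.     -0.001 ] [ 0.0558 -0.0137 -0.0048] [0.0567 0.0146 0.0041]
[ 233  186   40   64 2218] [ 0.0405 -0.0227 -0.0006] [ 0.0285 -0.0299 -0.0044] [ 0.0507 -0.0158  0.0041]
[ 365  186   40   64 2202] [ 0.0404  0.0232 -0.0004] [ 0.0281  0.0169 -0.003 ] [0.0507 0.0303 0.0042]
[260 287  15  12 148] [ 0.0112 -0.0191 -0.0006] [ 0.0103 -0.0215 -0.0047] [ 0.0119 -0.0161  0.0042]
[363 287  15  12 139] [ 0.0112  0.0194 -0.0001] [ 0.0105  0.0167 -0.0044] [0.012  0.0218 0.0044]
[241 299  18  10 121] [ 0.0072 -0.0254 -0.0014] [ 0.0066 -0.0285 -0.0046] [ 0.0077 -0.023   0.0025]
[379 299  17  10 112] [ 0.0072  0.0257 -0.0015] [ 0.0064  0.023  -0.0044] [0.0079 0.0287 0.0029]
[263 375  16  47 503] [-0.0402 -0.0191  0.    ] [-0.0501 -0.023  -0.0021] [-0.029  -0.0169  0.0045]
[358 374  17  48 546] [-0.0403  0.0191  0.0003] [-0.0504  0.0167 -0.0017] [-0.0287  0.0232  0.0046]
barrel end x [0.0554986  0.05582478]
```

View pics/f1s.png

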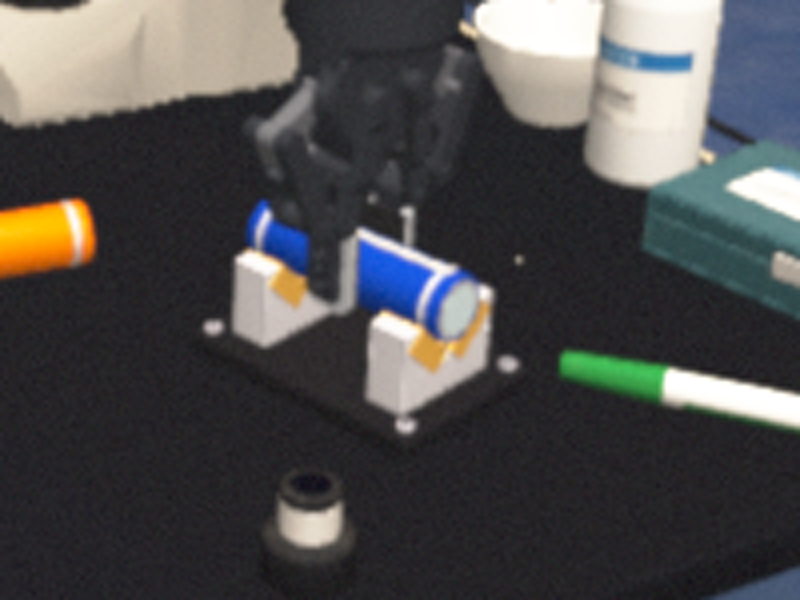

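View pics/f1w.png

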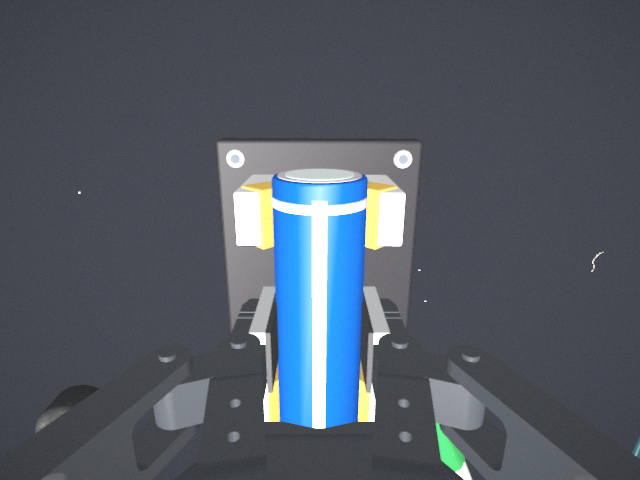

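>>> {"op": "step_arm", "data": {"targets": [[0.03,-0.04,0.03,0,0,0],[0,0,0,0,0,0],[0,0,0,0,0,0],[0,0,0,0,0,0]]}}

```text
clock: 28.3
tool_pos: [0.6198, -0.3078, 0.0495]
tool_rot: [3.137, 0.006, 1.882]
contact_force: [-0.0, 0.2, 10.1]
grip_width: 0.0302
finger_force: 60.8
```

```bash
python3 -c "
from h import *
force()"
```

```text
tool-axes force [  0.27   0.05 -10.22   0.05   0.1    0.04] sd [0.38 0.55 0.33 0.02 0.03 0.03] [ 0.6198 -0.3078  0.0494] [3.1369 0.0058 1.8826] 28.7 [-0.09  0.95  1.    1.34 -0.8   1.26  1.26]
```

The barrel is seated and pressed with 10.2 N straight down. The sideways force is about zero and the white line is on top.

```bash
python3 -c "
from station import r
print(r.finish_job())"
```

```text
the job is handed in; nothing more can be done
None
```

I handed the job in at 28.7 s: the blue barrel lies centred in the V-mount with its white line on top, still gripped and pressed down with about 10 N and almost no sideways force; the arm touched nothing else on the bench.

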